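# Close the vial heater softly and start it

### The arm

A 7-joint arm with a two-finger parallel gripper is mounted at the origin on a cart in front of the work surface, level with it; the furniture and walls round the work are solid. World frame = base frame: x ahead of the robot, y to its left, z up, the work surface at z = 0. Lengths are in m, angles in rad, forces in N, time in s.
With the tool pointing down it reaches from about 0.35 to 0.9 m from the base axis. Payload 7.2 kg.
Tool frame: the origin (TCP) lies at the very end of the fingers, on their centre line; the grasp point (between the pads) lies 19 mm behind it (arm.tcp_to_grasp is the distance from the TCP to the grasp point, in m); z points along the fingers, y is the line along which they close (so a half turn about z gives the same grasp; the last joint's range is limited). The gripper opens to 85 mm and grips with 20 to 120 N. Pads are 22 mm wide; open, the fingers measure 114 mm over their backs; the gripper's body (76 mm by 85 mm) begins 54 mm behind the grasp point. The pads swing forward as they close: fully open they stand 13 mm farther back than shut.
Start: joints at [1.176, 0.411, -0.013, 1.596, 0.006, 1.134, -0.082], TCP at [0.201, -0.592, 0.231] pointing down, gripper open.
Joint ranges: [-2.95, 2.95], [-0.29, 1.99], [-1.47, 1.44], [0.14, 2.54], [-1.03, 4.17], [0.13, 1.85], [-2.86, 2.86]. Speed limits (rad/s): [2.39, 2.39, 3.01, 3.01, 3.14, 3.14, 3.14].

### API

Orientations are given as [roll, pitch, yaw] about the fixed x, y, z axes, in that order (R = Rz(yaw) Ry(pitch) Rx(roll)).
In Python, from rig import arm, viewer gives the robot as it stands. The module is installed in compiled form; this text tells all that it offers.
- The arm moves only by the tool apply_moves, never from a script. Its argument "moves" is a list of rows, each a list of 5 numbers: the opening, from 0 (shut) to 1 (fully open), then the shift along the tool's x, y, z as a fraction of full scale, then the turn about the tool's z as a fraction of full scale. In form: [[hand, tx, ty, tz, turn], ...]. A call has 1 to 10 rows; each row is the pose to reach, as a shift and turn from the pose commanded when the call began, along the tool's axes at that moment, turning the shorter way round; what a row does not reach only later rows make up. Full scale, the value 1, is 0.25 m for a shift and 180 degrees for a turn. A row lasts 1/12 s, in which the tool goes at most 41.7 mm and 7.16 degrees, less where a joint would pass 70% of its speed; a pose out of reach is approached as far as the arm can. A call with a number of a shift or a turn outside -1 to 1 is refused whole. A call with a gripper value outside its range is refused whole. The fingers move at their own pace and stop on an object; "squeeze" is the grip in N (left out, the last holds). Time passes only in rows, so rows that repeat a pose let the fingers close. It gives the time, the measured TCP pose, the force, the opening and the grip force at its end, in the units of the state.
- arm.get_obs(): the state, without advancing time (a new reading comes with each control period).
- viewer.read_camera(name): name is "scene" or "top" or "wrist"; returns the picture (420x560x3 uint8, red, green, blue); there is no depth.
- viewer.camera_model(name): a dict with "fx", "fy", "cx", "cy" (pixels), "rvec" (rotation vector, rad) and "tvec" (3), from world to camera coordinates, as OpenCV has them. Camera axes: x right, y down, z forward; pixel columns grow to the right and rows downward; lengths in m; the calibration is good to about 2 mm. A picture is of the moment at which its call begins: read the wrist's pose just before it. camera_model takes no time and is no camera call; for the wrist camera it gives the pose at the moment of the call.
- arm.close_job(): hands the job in; it is judged then, once.
The state is a dict: "clock": time; "joint_pos": joint angles; "qvel": joint speeds; "effort": joint torques, N m; "ee_pos": TCP position; "tool_rot": TCP orientation; "wrist_force": force on the tool from outside, world axes, zero at the start; "ft_torque": the same for the moment, N m; "grip_width": finger opening in m; "grasp_force": force on a finger pad.
Only numpy, scipy, OpenCV 4.12 (cv2) and the standard library are available. Lean on these libraries where they do the work, as an engineer would, in place of code of your own. Each camera call takes 0.05 s, during which the arm holds its last target. There are 200 camera calls.

### The job

The lid of the white vial heater stands open, leaning back past upright. Tip it forward, catch it from below on a finger while it is falling and lower it gently all the way shut without letting it drop; after that, press the round green start key and let it go. Do not pinch the lid, and leave the heater and the things round it where they stand.

Things in the scene. Friction and masses are not known exactly. Their poses are not given: they have to be found in the camera images.
- heater: White vial heater, 140 deep (x) x 220 wide (y) x 104 mm high, 3.4 kg, loose on rubber feet. Origin: centre of its underside; z up, -x its front (to the robot), +y its left. Vial well and lid on its left (y -25 to +105 mm), flat key deck on its right (y -110 to -30 mm). A monitor over 0.3 m high stands behind and right of it, a tall instrument to its left; in front and above is clear.
- lid_hinge (a point): Middle of the lid's hinge axis, fixed on the heater at x +60, y +40, z 108 mm of heater. The axis runs along the heater's y.
- lid (a joint): Angle of the lid: 0 shut (level), 1.57 upright, 1.70 open against its stop (leaning back, away from the robot); it starts at 1.63 to 1.70 and may sink back to the stop. The hinge has a tired damper: past upright the lid (about 0.3 kg) falls by itself, slowly at first, from 1.35 to shut in about 2 to 3 s, and reaches 0.8 to 1.2 rad/s near the end. Supporting it at the tab takes 1 to 2 N.
- lid_tab (a point): Middle of the lower front edge of the lid's tab, moving with the lid, 156 mm from the hinge axis. The tab: blue tongue on a black pad, 60 mm wide along y, 11 mm thick, reaching 24 mm beyond the lid's plate (the blue part ends 4 mm short of the pad). Shut, it overhangs the case's front by 26 mm, underside 107 mm above the worktop; upright, its end is 264 mm above the worktop.
- lid_shell: Outer side of the lid: grey frame 132 x 130 x 10 mm with a clear window, and the blue top of the tab. It looks up when shut and away from the robot when open. Origin on the hinge axis; shut, its axes are those of heater, the lid lying along -x from 0 to -156 mm, its outer face 12 mm above the axis (tab 10 mm).
- lid_liner: Under side of the lid: black seal 5 mm thick and the black pad under the tab. It looks down when shut and to the robot when open. Origin on the hinge axis, axes as lid_shell.
- start (a joint): Travel of the start key: 0 up, 0.005 m fully pressed (1 N to start moving, 4 N at the bottom; it springs back). It counts as pressed beyond 0.003.
- start_top (a point): Centre of the top of the round green start key, 18 mm across, standing 9 mm above the deck at x -36, y -69, z 113 mm of heater; pressed downward.
- rack: Blue vial rack with small vials, 150 x 55 x 51 mm; bystander. Origin at the centre of its underside.
- timer: White kitchen-style lab timer, 62 x 26 x 62 mm, standing; bystander. Origin at the centre of its underside.
- marker: White marker pen, 123 mm long, lying; bystander. Origin at its underside's centre.
- beaker: Small empty glass beaker, 54 mm across, 65 mm high; bystander. Origin at the centre of its underside.
- pen: White ball pen with red ends, 145 mm long, lying; bystander. Origin at its underside's centre.

How it is judged:
By the outcome, as a careful person would: the job done as asked, in the order asked, and still so for the second after the job is handed in, with the robot touching nothing.
It also fails if it takes over 59 s, if anything falls off the work surface, if the arm or the gripper's body presses on something with over 40 N, if the wrist force passes 120 N, or if a joint passes its speed limit or range.

## Working session

There is one attempt and no reset: what is moved stays moved. The work goes in short steps, Python scripts to look and compute and a tool call to move; the robot and the scene stay as the last step left them, time stands still between calls to the robot, and variables do not carry over. Pictures are saved under pics/ and viewed, at most 10 in all, crops included, and the job is handed in when it is done.

Besides the shell and the picture viewer there is one more tool, called after "Call:" as a command line: name --pt "numbers of a row" for each row, then --argument value for the rest. apply_moves: Moves the arm, as the interface text tells. Its arguments: {"type":"object","properties":{"moves":{"type":"array"},"squeeze":{"type":"number"}},"required":["moves"]}

```bash
mkdir -p pics
cat > h.py <<'E'
from rig import arm, viewer
import numpy as np, cv2
def cam(n):
    m=viewer.camera_model(n); R=cv2.Rodrigues(np.array(m["rvec"],float))[0]; t=np.array(m["tvec"],float).ravel()
    return np.array([[m["fx"],0,m["cx"]],[0,m["fy"],m["cy"]],[0,0,1.]]),R,t
def ray(n,u,v):
    K,R,t=cam(n); d=R.T@np.linalg.inv(K)@[u,v,1]; return -R.T@t,d/np.linalg.norm(d)
def onz(n,u,v,z):
    c,d=ray(n,u,v); return c+d*(z-c[2])/d[2]
def proj(n,p):
    K,R,t=cam(n); q=K@(R@np.asarray(p,float)+t); return q[:2]/q[2]
def two(a,ua,b,ub):
    c1,d1=ray(a,*ua); c2,d2=ray(b,*ub)
    s=np.linalg.lstsq(np.c_[d1,-d2],c2-c1,rcond=None)[0]
    p,q=c1+s[0]*d1,c2+s[1]*d2; return (p+q)/2,np.linalg.norm(p-q)
E
python3 - <<'E'
from h import *
np.set_printoptions(precision=4,suppress=True)
print(arm.get_obs())
for n in("scene","top"):
    im=viewer.read_camera(n); cv2.imwrite(f"pics/{n}0.png",im[:,:,::-1])
    K,R,t=cam(n); print(n,-R.T@t,R[2])
E
```

```text
{'clock': 0.0, 'joint_pos': array([ 1.1758,  0.4119, -0.0127,  1.5971,  0.0056,  1.1343, -0.0822]), 'qvel': array([-0.0002,  0.001 ,  0.0011, -0.0005,  0.0001, -0.0011, -0.0016]), 'effort': array([ -0.0002, -60.063 ,   0.6821, -29.9423,   0.0138,   0.0106,
        -0.    ]), 'ee_pos': array([ 0.2004, -0.5915,  0.2304]), 'tool_rot': array([-3.14  ,  0.0001,  0.3268]), 'wrist_force': array([-0.2451, -0.0225, -0.797 ]), 'ft_torque': array([-0.0356,  0.0205, -0.0519]), 'grasp_force': 0.0, 'grip_width': 0.08557483507395368}
scene [-0.5814  0.3403  0.6644] [ 0.8536 -0.2777 -0.4408]
top [ 0.431  -0.0093  1.1966] [ 0.084   0.0201 -0.9963]
```

View pics/scene0.png

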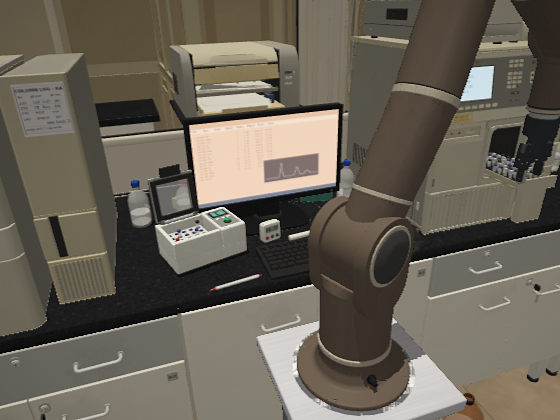

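View pics/top0.png

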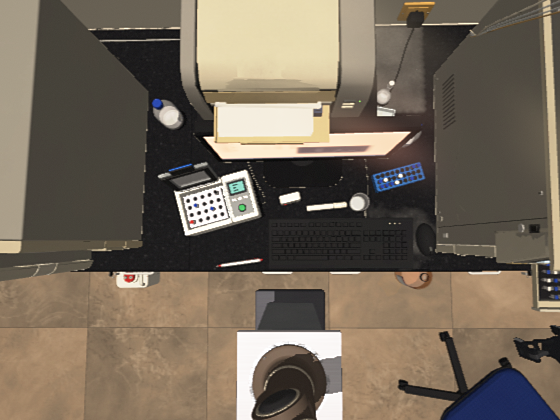

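The scene view shows the heater near (200,238) with the lid open at (172,195). In the top view the body spans about (176–262, 170–235), the green key is near (242,208) and the blue tab edge near (190,167). I'll enlarge both around the heater.

Run:
```python
from h import *
a=cv2.imread("pics/top0.png")[150:250,155:275]; b=cv2.imread("pics/scene0.png")[155:280,140:260]
a=cv2.resize(a,None,fx=3.3,fy=3.3,interpolation=cv2.INTER_CUBIC); b=cv2.resize(b,None,fx=3.3,fy=3.3,interpolation=cv2.INTER_CUBIC)
h=max(a.shape[0],b.shape[0]); c=np.zeros((h,a.shape[1]+b.shape[1],3),np.uint8); c[:a.shape[0],:a.shape[1]]=a; c[:b.shape[0],a.shape[1]:]=b
cv2.imwrite("pics/crop0.png",c); print(c.shape)
for n in("top","scene"):
    im=cv2.imread(f"pics/{n}0.png"); hsv=cv2.cvtColor(im,cv2.COLOR_BGR2HSV)
    for nm,lo,hi in(("green",(45,90,40),(80,255,255)),("blue",(100,120,50),(125,255,255))):
        k,l,s,ce=cv2.connectedComponentsWithStats(cv2.inRange(hsv,lo,hi))
        for i in range(1,k):
            x,y,w,hh,A=s[i]
            if A>5 and 130<ce[i][0]<280 and 140<ce[i][1]<260: print(n,nm,s[i],ce[i].round(1))
```

```text
(412, 792, 3)
top green [239 205   7   6  34] [241.8 207.4]
top blue [168 163  25   8  65] [180.4 166.6]
top blue [194 204   3   3   8] [195.1 204.9]
top blue [211 207   3   3   7] [211.7 208. ]
scene green [224 218   7   5  27] [226.9 219.8]
scene blue [131 180   8   8  55] [134.6 183.3]
scene blue [195 228   3   3   8] [196.1 229.1]
scene blue [177 230   3   2   6] [178.  230.5]
```

View pics/crop0.png

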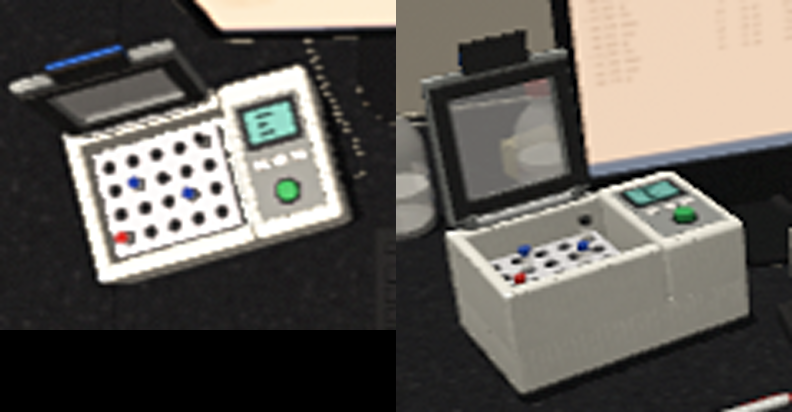

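Crop: top corners of the case at top-view crop (101,283), (350,218), (305,66), (65,137), key (288,189), tab's blue strip from (47,67) to (123,48). In the scene crop the black tab end runs (460,42) to (525,32), key (684,214).

Run:
```python
from h import *
np.set_printoptions(precision=4,suppress=True)
T=lambda x,y:(155+(x+.5)/3.3-.5,150+(y+.5)/3.3-.5); S=lambda x,y:(140+(x-396+.5)/3.3-.5,155+(y+.5)/3.3-.5)
c=[onz("top",*T(*p),.104) for p in((101,283),(350,218),(305,66),(65,137))]
print(np.array(c)); fl,fr,br,bl=c
for n,e in(("front",fl-fr),("back",bl-br),("right",br-fr),("left",bl-fl)): print(n,np.linalg.norm(e),np.arctan2(e[1],e[0]))
k=onz("top",241.8,207.4,.113); print("key",k,two("top",(241.8,207.4),"scene",(226.9,219.8)), "scene on z",onz("scene",226.9,219.3,.113))
for z in(.255,.264): print("tab",onz("top",*T(47,67),z),onz("top",*T(123,48),z))
print("tab tri",two("top",T(85,58),"scene",S(492,37)))
yaw=np.arctan2(*(fl-fr)[1::-1])-np.pi/2
for yw in(yaw,np.arctan2(*(bl-br)[1::-1])-np.pi/2):
    R=np.array([[np.cos(yw),-np.sin(yw)],[np.sin(yw),np.cos(yw)]])
    print(yw,"origin by key",k[:2]-R@[-.036,-.069],"by corners",np.mean(c,0)[:2], "tabshut",k[:2]-R@[-.036,-.069]+R@[-.096,.04])
```

```text
[[0.4442 0.2935 0.104 ]
 [0.4997 0.0765 0.104 ]
 [0.634  0.1163 0.104 ]
 [0.5724 0.3276 0.104 ]]
front 0.22399429739302046 1.821279354278333
back 0.22008745890152323 1.8542029244690876
right 0.14002001277920803 0.288064406930818
left 0.1326821350706125 0.25978958249149414
key [0.5232 0.1299 0.113 ] (array([0.524 , 0.1317, 0.1073]), np.float64(0.0021754659250576365)) scene on z [0.5163 0.1341 0.113 ]
tab [0.6067 0.2959 0.255 ] [0.6209 0.2379 0.255 ]
tab [0.605 0.293 0.264] [0.6191 0.2356 0.264 ]
tab tri (array([0.6127, 0.2666, 0.2599]), np.float64(0.002196935638621771))
0.2504830274834364 origin by key [0.541  0.2057] by corners [0.5376 0.2034] tabshut [0.4381 0.2206]
0.2834065976741911 origin by key [0.5385 0.2062] by corners [0.5376 0.2034] tabshut [0.4351 0.2178]
```

Run:
```python
from h import *
np.set_printoptions(precision=4,suppress=True)
for a in((195,137),(205,135)):
  for b in((181,103),(186,122)): print(a,b,two("top",a,"scene",b))
print("bottom",two("top",(218,160),"scene",(193,207)))
R=lambda w:np.array([[np.cos(w),-np.sin(w)],[np.sin(w),np.cos(w)]])
for x,y in((.153,-.003),(.153,.083),(.110,.04)):
  p=np.r_[np.array([.539,.205])+R(.265)@[x,y],.32]; print(p,proj("top",p),proj("scene",p))
a=cv2.imread("pics/top0.png")[90:190,140:260]; b=cv2.imread("pics/scene0.png")[85:205,140:260]
c=np.zeros((420,800,3),np.uint8); f=3.3
a=cv2.resize(a,None,fx=f,fy=f); b=cv2.resize(b,None,fx=f,fy=f); c[:a.shape[0],:a.shape[1]]=a; c[:b.shape[0],396:396+b.shape[1]]=b
cv2.imwrite("pics/crop1.png",c)
```

```text
(195, 137) (181, 103) (array([0.6475, 0.1995, 0.4197]), np.float64(0.020371890679095644))
(195, 137) (186, 122) (array([0.6594, 0.2015, 0.3671]), np.float64(0.0020839216186590063))
(205, 135) (181, 103) (array([0.6548, 0.1893, 0.4157]), np.float64(0.03974534595439797))
(205, 135) (186, 122) (array([0.6676, 0.1907, 0.3619]), np.float64(0.018357718817338088))
bottom (array([0.6651, 0.2057, 0.0989]), np.float64(0.006880831804992658))
[0.6874 0.2422 0.32  ] [183.4699 130.9401] [172.1192 137.2176]
[0.6649 0.3252 0.32  ] [148.3034 140.6394] [143.0882 142.5747]
[0.6347 0.2724 0.32  ] [170.2689 153.0669] [163.2687 143.2903]
```

View pics/crop1.png

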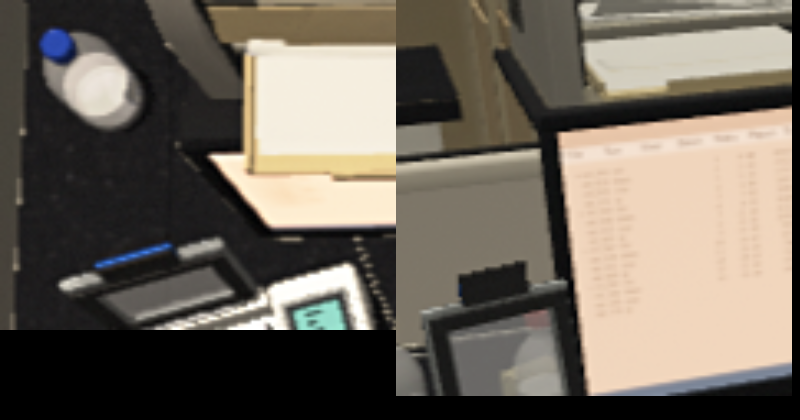

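Crop: the monitor's left corner is at top px (195,137) / scene px (186,122), which puts it at about (0.66, 0.20, 0.37). That leaves roughly 30 mm clear of the gripper body behind the tab. The hinge, tab and heater measurements agree: yaw ≈ 0.265, origin ≈ (0.539, 0.205).

Call:
apply_moves --pt "0 0.69 -0.915 -0.24 0.02" --pt "0 0.69 -0.915 -0.24 0.02" --pt "0 0.69 -0.915 -0.24 0.02" --pt "0 0.69 -0.915 -0.24 0.02" --pt "0 0.69 -0.915 -0.24 0.02" --pt "0 0.69 -0.915 -0.24 0.02" --pt "0 0.69 -0.915 -0.24 0.02" --pt "0 0.69 -0.915 -0.24 0.02"

```text
clock: 0.77
ee_pos: [0.2936, -0.3135, 0.2929]
tool_rot: [3.141, -0.002, 0.272]
wrist_force: [0.7, -0.4, -0.1]
grip_width: 0.0
grasp_force: 0.0
```

Call:
apply_moves --pt "0 0.66 -0.82 -0.09 0" --pt "0 0.66 -0.82 -0.09 0" --pt "0 0.66 -0.82 -0.09 0" --pt "0 0.66 -0.82 -0.09 0" --pt "0 0.66 -0.82 -0.09 0" --pt "0 0.66 -0.82 -0.09 0" --pt "0 0.66 -0.82 -0.09 0" --pt "0 0.66 -0.82 -0.09 0"

```text
clock: 1.43
ee_pos: [0.3976, -0.075, 0.3142]
tool_rot: [-3.141, -0.001, 0.271]
wrist_force: [0.3, 0.8, 0.1]
grip_width: 0.0
grasp_force: 0.0
```

```bash
cat >> h.py <<'E'
O=np.array([.539,.205]); YW=.265
Rh=np.array([[np.cos(YW),-np.sin(YW)],[np.sin(YW),np.cos(YW)]])
def hp():
    o=arm.get_obs(); p=np.array(o["ee_pos"]); h=np.r_[Rh.T@(p[:2]-O),p[2]]; f=np.array(o["wrist_force"]); f=np.r_[Rh.T@f[:2],f[2]]
    print(round(o["clock"],2),"heater",h.round(4),"rot",np.array(o["tool_rot"]).round(3),"F",f.round(2)); return h
E
python3 -c "from h import *;hp()"
```

```text
1.43 heater [-0.2098 -0.2332  0.3142] rot [-3.141e+00 -1.000e-03  2.710e-01] F [0.49 0.67 0.1 ]
```

Call:
apply_moves --pt "0 0.6 -0.98 0 0" --pt "0 0.6 -0.98 0 0" --pt "0 0.6 -0.98 0 0" --pt "0 0.6 -0.98 0 0" --pt "0 0.6 -0.98 0 0" --pt "0 0.6 -0.98 0 0" --pt "0 0.6 -0.98 0 0" --pt "0 0.6 -0.98 0 0" --pt "0 0.6 -0.98 0 0"

```text
clock: 2.18
ee_pos: [0.4771, 0.1978, 0.3128]
tool_rot: [-3.141, 0.002, 0.267]
wrist_force: [-0.3, -1.4, 0.4]
grip_width: 0.0002
grasp_force: 0.0
```

Run:
```python
from h import *
hp(); im=viewer.read_camera("wrist")[:,:,::-1]; 
s=viewer.read_camera("scene")[:,:,::-1][95:255,120:260]; s=cv2.resize(s,(350,400)); w=cv2.resize(im,(448,336))
c=np.zeros((400,798,3),np.uint8); c[:336,:448]=w; c[:,448:]=s; cv2.imwrite("pics/w1.png",c)
```

```text
2.18 heater [-0.0616  0.0093  0.3128] rot [-3.141e+00  2.000e-03  2.670e-01] F [-0.67 -1.25  0.44]
```

View pics/w1.png

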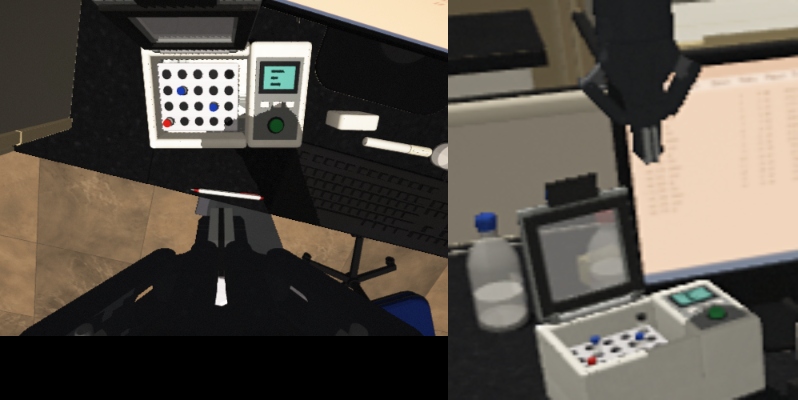

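Wrist view: heater edges run parallel to the image, so the yaw is right. The key is at about (345,157) full-size and the front top edge runs (187,185)–(375,185). The scene crop shows the closed fingers above and in front of the open lid.

Run:
```python
from h import *
np.set_printoptions(precision=4,suppress=True)
for p,z in(((345,157.5),.113),((187.5,185),.104),((375,185),.104),((390,54),.104)):
    q=onz("wrist",*p,z); print(q, Rh.T@(q[:2]-O))
```

```text
[0.524  0.1279 0.113 ] [-0.0347 -0.0705]
[0.4458 0.291  0.104 ] [-0.0675  0.1074]
[0.5019 0.0817 0.104 ] [-0.0681 -0.1093]
[0.6341 0.1161 0.104 ] [ 0.0685 -0.1107]
```

Call:
apply_moves --pt "0 0.69 -0.15 0 0" --pt "0 0.69 -0.15 0 0" --pt "0 0.69 -0.15 0 0" --pt "0 0.69 -0.15 0 0" --pt "0 0.69 -0.15 0 0" --pt "0 0.69 -0.15 0 0" --pt "0 0.69 -0.15 0.08 0" --pt "0 0.69 -0.15 0.16 0" --pt "0 0.69 -0.15 0.22 0" --pt "0 0.69 -0.15 0.26 0"

```text
clock: 3.12
ee_pos: [0.6332, 0.2749, 0.2477]
tool_rot: [3.139, 0.002, 0.262]
wrist_force: [-0.2, -1.4, 0.6]
grip_width: -0.0
grasp_force: 0.0
```

Run:
```python
from h import *
hp()
a=viewer.read_camera("top")[:,:,::-1][100:240,130:270]; s=viewer.read_camera("scene")[:,:,::-1][95:255,120:260]
c=np.zeros((400,750,3),np.uint8); c[:,:400]=cv2.resize(a,(400,400)); c[:,400:]=cv2.resize(s,(350,400)); cv2.imwrite("pics/w2.png",c)
```

```text
3.12 heater [0.1092 0.0427 0.2477] rot [3.139e+00 2.000e-03 2.620e-01] F [-0.53 -1.27  0.55]
```

View pics/w2.png

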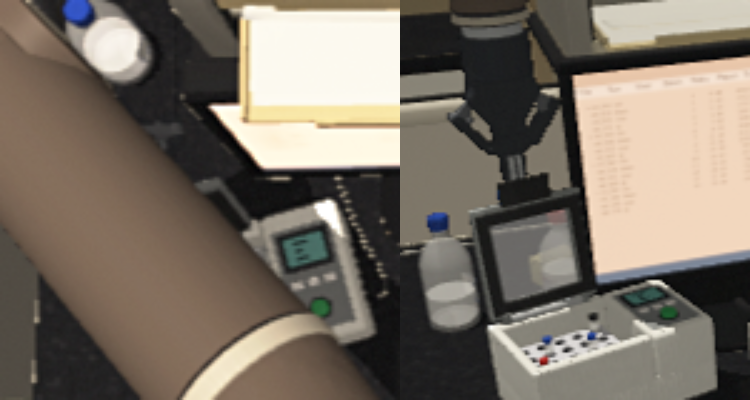

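The fingers are behind the tab, centred on it, with the monitor and bottle clear. Now pull it forward slowly.

Call:
apply_moves --pt "0 -0.02 0 0 0" --pt "0 -0.04 0 0 0" --pt "0 -0.06 0 0 0" --pt "0 -0.08 0 0 0" --pt "0 -0.1 0 0 0" --pt "0 -0.12 0 0 0" --pt "0 -0.14 0 0 0" --pt "0 -0.16 0 0 0" --pt "0 -0.18 0 0 0" --pt "0 -0.2 0 0 0"

```text
clock: 4.05
ee_pos: [0.5851, 0.2647, 0.2486]
tool_rot: [3.141, 0.0, 0.264]
wrist_force: [1.1, -0.3, -0.1]
grip_width: -0.0003
grasp_force: 0.2
```

Run:
```python
from h import *
hp()
im=viewer.read_camera("scene")[:,:,::-1]; cv2.imwrite("pics/s3.png",im); c=im[95:255,120:260]; cv2.imwrite("pics/w3.png",cv2.resize(c,(525,600)))
```

```text
4.05 heater [0.0602 0.0455 0.2486] rot [3.141 0.    0.264] F [ 0.97 -0.6  -0.07]
```

View pics/w3.png

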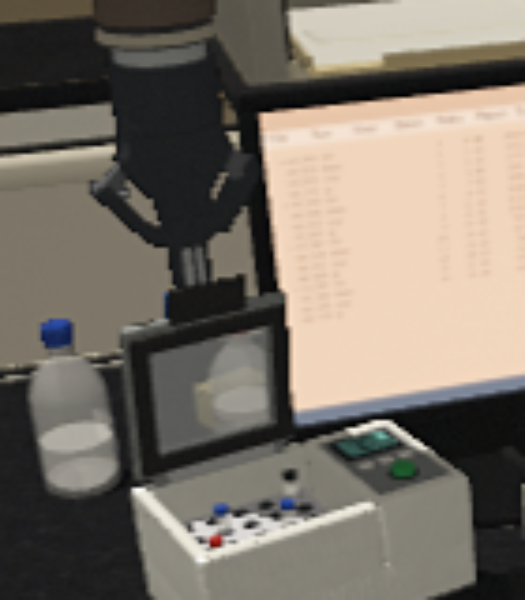

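The lid is now forward of upright, at about 1.42 rad with the finger behind the tab. Next I go over and in front to catch it.

Call:
apply_moves --pt "0 -0.03 0 0 0" --pt "0 -0.03 0 -0.15 0" --pt "0 -0.18 0 -0.16 0" --pt "0 -0.34 0 -0.14 0" --pt "0 -0.43 0 -0.04 0" --pt "0 -0.43 0 0.1 0" --pt "0 -0.43 0 0.1 0"

```text
clock: 4.68
ee_pos: [0.4785, 0.2341, 0.2194]
tool_rot: [3.139, 0.007, 0.264]
wrist_force: [-0.8, -0.8, -0.2]
grip_width: -0.0003
grasp_force: 0.0
```

Run:
```python
from h import *
hp()
im=viewer.read_camera("scene")[:,:,::-1]; c=im[95:255,120:260]; cv2.imwrite("pics/w4.png",cv2.resize(c,(525,600)))
```

```text
4.68 heater [-0.0508  0.0439  0.2194] rot [3.139 0.007 0.264] F [-0.94 -0.59 -0.22]
```

View pics/w4.png

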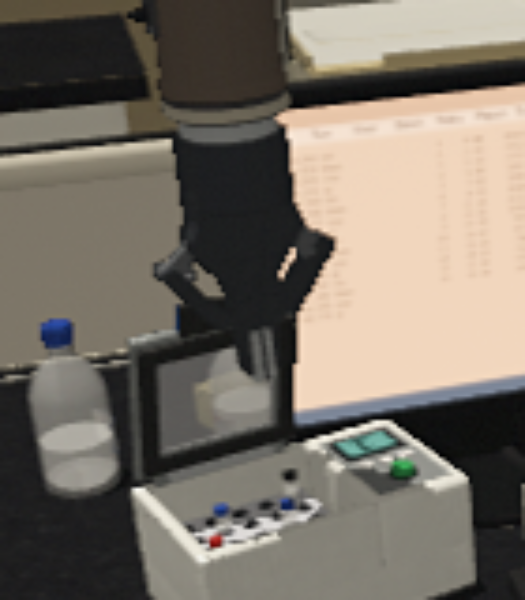

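The lid is falling at about 1.3 rad and the finger stands in front of the tab. I'll lower the tip a bit more and wait for contact.

Call:
apply_moves --pt "0 0 0 0.08 0" --pt "0 0 0 0.08 0" --pt "0 0 0 0.08 0" --pt "0 0 0 0.08 0" --pt "0 0 0 0.08 0" --pt "0 0 0 0.08 0"

```text
clock: 5.23
ee_pos: [0.4825, 0.2372, 0.2048]
tool_rot: [-3.141, -0.001, 0.264]
wrist_force: [-0.7, -0.5, 0.3]
grip_width: 0.0
grasp_force: 0.0
```

```bash
python3 -c "from h import *;hp()"
```

```text
5.23 heater [-0.0461  0.0459  0.2048] rot [-3.141e+00 -1.000e-03  2.640e-01] F [-0.81 -0.31  0.3 ]
```

Call:
apply_moves --pt "0 0 0 0 0" --pt "0 0 0 0 0" --pt "0 0 0 0 0" --pt "0 0 0 0 0" --pt "0 0 0 0 0"

```text
clock: 5.65
ee_pos: [0.4819, 0.2368, 0.2038]
tool_rot: [3.142, -0.0, 0.264]
wrist_force: [0.9, 0.2, -0.0]
grip_width: 0.0002
grasp_force: 0.0
```

```bash
python3 -c "from h import *;hp()"
```

```text
5.65 heater [-0.0468  0.0456  0.2038] rot [ 3.142 -0.     0.264] F [ 0.92 -0.05 -0.02]
```

Call:
apply_moves --pt "0 0 0 0 0" --pt "0 0 0 0 0" --pt "0 0 0 0 0" --pt "0 0 0 0 0" --pt "0 0 0 0 0"

```text
clock: 6.07
ee_pos: [0.4817, 0.2368, 0.2037]
tool_rot: [3.142, 0.0, 0.264]
wrist_force: [-0.7, -0.1, -0.6]
grip_width: 0.0
grasp_force: 0.4
```

Run:
```python
from h import *
hp()
im=viewer.read_camera("scene")[:,:,::-1]; c=im[95:255,120:260]
w=viewer.read_camera("wrist")[:,:,::-1]
o=np.zeros((400,798,3),np.uint8); o[:336,:448]=cv2.resize(w,(448,336)); o[:,448:]=cv2.resize(c,(350,400)); cv2.imwrite("pics/w5.png",o)
```

```text
6.07 heater [-0.0469  0.0456  0.2037] rot [3.142 0.    0.264] F [-0.69  0.13 -0.65]
```

View pics/w5.png

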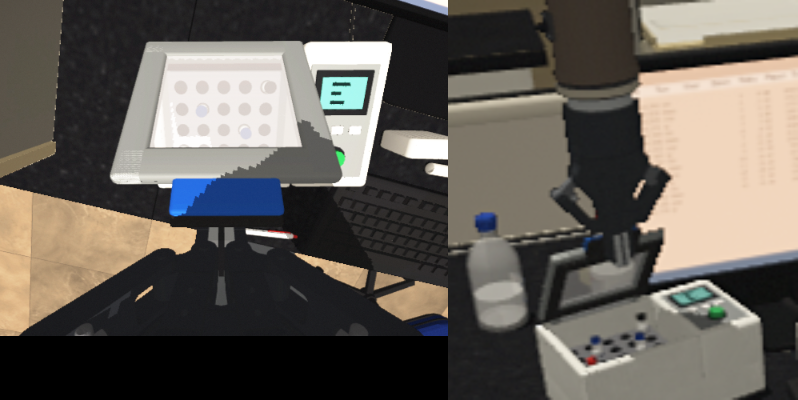

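Wrist view: the blue tab (172–283, 180–215) lies against the fingers. The lid is caught resting on the finger at about 0.9 rad. I start lowering along the arc, tracking the angle by the blue edge.

```bash
cat >> h.py <<'E'
def lid():
    hp(); im=viewer.read_camera("wrist"); hsv=cv2.cvtColor(np.ascontiguousarray(im),cv2.COLOR_RGB2HSV)
    m=cv2.inRange(hsv,(100,130,40),(118,255,255)); k,l,s,c=cv2.connectedComponentsWithStats(m)
    i=1+np.argmax(s[1:,4]); ys,xs=np.where(l==i); out=[]
    for u in(240,255,300,320):
        r=ys[np.abs(xs-u)<=2]
        if len(r)<5: continue
        o,d=ray("wrist",u,r.max()+.5); H=np.r_[O+Rh@[.06,.04],.108]
        R3=np.eye(3);R3[:2,:2]=Rh; o=R3.T@(o-H); d=R3.T@d
        o,d=o[[0,2]],d[[0,2]]; a,b,cc=d@d,o@d,o@o-.1523**2; D=b*b-a*cc
        if D<0: out.append("miss"); continue
        p=o+d*(-b-np.sqrt(D))/a; out.append(round(float(np.arctan2(p[1],-p[0])-.0657),3))
    print("lid",out,"blue box",s[i])
E
python3 -c "from h import *;lid()"
```

```text
6.17 heater [-0.0469  0.0456  0.2037] rot [3.142 0.    0.264] F [-1.58  0.06  0.56]
lid [0.906, 0.906, 0.906, 0.906] blue box [ 211  223  145   48 6570]
```

Call:
apply_moves --pt "0 -0.01 0 0.01 0" --pt "0 -0.02 0 0.02 0" --pt "0 -0.03 0 0.03 0" --pt "0 -0.042 0 0.04 0" --pt "0 -0.055 0 0.05 0" --pt "0 -0.068 0 0.055 0" --pt "0 -0.08 0 0.06 0" --pt "0 -0.092 0 0.062 0"

```text
clock: 6.88
ee_pos: [0.4594, 0.2307, 0.1881]
tool_rot: [3.142, 0.0, 0.264]
wrist_force: [-0.3, 0.1, -1.1]
grip_width: -0.0
grasp_force: 0.2
```

```bash
python3 -c "from h import *;lid()"
```

```text
6.88 heater [-0.0701  0.0456  0.1881] rot [3.142 0.    0.264] F [-0.24  0.2  -1.09]
lid [0.697, 0.697, 0.696, 0.707] blue box [ 213  217  140   48 6480]
```

Call:
apply_moves --pt "0 -0.01 0 0.01 0" --pt "0 -0.019 0 0.02 0" --pt "0 -0.028 0 0.03 0" --pt "0 -0.037 0 0.04 0" --pt "0 -0.045 0 0.05 0" --pt "0 -0.053 0 0.058 0"

```text
clock: 7.43
ee_pos: [0.4467, 0.2272, 0.1734]
tool_rot: [3.142, 0.0, 0.264]
wrist_force: [-0.2, -0.8, -1.1]
grip_width: 0.0001
grasp_force: 0.3
```

```bash
python3 -c "from h import *;lid()"
```

```text
7.43 heater [-0.0833  0.0457  0.1734] rot [3.142 0.    0.264] F [-0.36 -0.72 -1.08]
lid [0.584, 0.601, 0.583, 0.6] blue box [ 214  215  138   48 6390]
```

Call:
apply_moves --pt "0 -0.006 0 0.011 0" --pt "0 -0.012 0 0.022 0" --pt "0 -0.018 0 0.033 0" --pt "0 -0.023 0 0.044 0" --pt "0 -0.028 0 0.055 0" --pt "0 -0.033 0 0.065 0"

```text
clock: 7.98
ee_pos: [0.4384, 0.225, 0.1571]
tool_rot: [3.141, 0.001, 0.264]
wrist_force: [-4.1, -1.5, 0.5]
grip_width: -0.0001
grasp_force: 2.1
```

```bash
python3 -c "from h import *;lid()"
```

```text
7.98 heater [-0.0918  0.0457  0.1571] rot [3.141e+00 1.000e-03 2.640e-01] F [-4.31 -0.36  0.46]
lid [0.581, 0.58, 0.58, 0.595] blue box [ 214  217  138   48 6469]
```

```bash
cat >> h.py <<'E'
def lid2(show=True):
    h=hp(); im=viewer.read_camera("wrist"); hsv=cv2.cvtColor(np.ascontiguousarray(im),cv2.COLOR_RGB2HSV)
    m=cv2.inRange(hsv,(100,130,40),(118,255,255)); k,l,s,c=cv2.connectedComponentsWithStats(m)
    x,y,w,hh,A=s[1+np.argmax(s[1:,4])]; l=(l==1+np.argmax(s[1:,4])); W=[]
    for r in range(y+hh-14,y+hh-5):
        u=np.where(l[r])[0]; W.append(u.max()-u.min()+1)
    K,R,t=cam("wrist"); C=-R.T@t; f=R[2]
    wf=np.median(W); dep=K[0,0]*.06/wf; v=y+hh-9.5
    d=R.T@np.linalg.inv(K)@[x+w/2,v,1]; p=C+d*dep; q=Rh.T@(p[:2]-O)
    print("box",x,y,w,hh,"wf",wf,"tab edge heater",q.round(4),"z",round(p[2],4),"theta",round(float(np.arcsin((p[2]-.118)/.150)),3))
E
python3 -c "from h import *;lid2()"
```

```text
8.03 heater [-0.0921  0.0456  0.1567] rot [3.141e+00 1.000e-03 2.640e-01] F [-3.3  -0.63 -0.89]
box 214 217 138 48 wf 138.0 tab edge heater [-0.0693  0.0408] z 0.1777 theta 0.41
```

Call:
apply_moves --pt "0 -0.005 0 0.011 0" --pt "0 -0.01 0 0.023 0" --pt "0 -0.014 0 0.035 0" --pt "0 -0.018 0 0.047 0" --pt "0 -0.022 0 0.059 0" --pt "0 -0.025 0 0.07 0"

```text
clock: 8.58
ee_pos: [0.4322, 0.2233, 0.1396]
tool_rot: [3.141, 0.001, 0.264]
wrist_force: [-6.3, -2.7, 0.2]
grip_width: 0.0001
grasp_force: 3.2
```

```bash
python3 -c "from h import *;lid2()"
```

```text
8.58 heater [-0.0983  0.0456  0.1396] rot [3.141e+00 1.000e-03 2.640e-01] F [-6.74 -0.92  0.22]
box 214 220 139 48 wf 138.0 tab edge heater [-0.0772  0.0405] z 0.1604 theta 0.286
```

Call:
apply_moves --pt "0 -0.004 0 0.011 0" --pt "0 -0.008 0 0.022 0" --pt "0 -0.011 0 0.033 0" --pt "0 -0.014 0 0.044 0" --pt "0 -0.016 0 0.055 0" --pt "0 -0.018 0 0.066 0"

```text
clock: 9.13
ee_pos: [0.4281, 0.2222, 0.1231]
tool_rot: [3.141, 0.001, 0.264]
wrist_force: [-5.8, -2.4, 0.1]
grip_width: 0.0
grasp_force: 2.8
```

```bash
python3 -c "from h import *;lid2()"
```

```text
9.13 heater [-0.1025  0.0456  0.1231] rot [3.141e+00 1.000e-03 2.640e-01] F [-6.26 -0.78  0.09]
box 212 224 142 46 wf 139.0 tab edge heater [-0.0817  0.0408] z 0.145 theta 0.181
```

Call:
apply_moves --pt "0 -0.002 0 0.008 0" --pt "0 -0.004 0 0.017 0" --pt "0 -0.006 0 0.026 0" --pt "0 -0.007 0 0.034 0" --pt "0 -0.008 0 0.043 0" --pt "0 -0.009 0 0.052 0" --pt "0 -0.01 0 0.06 0" --pt "0 -0.01 0 0.068 0"

```text
clock: 9.85
ee_pos: [0.4258, 0.2215, 0.1062]
tool_rot: [3.141, 0.001, 0.264]
wrist_force: [-5.4, -1.8, -0.3]
grip_width: 0.0001
grasp_force: 2.9
```

```bash
python3 -c "from h import *;lid2()"
```

```text
9.85 heater [-0.1049  0.0456  0.1062] rot [3.141e+00 1.000e-03 2.640e-01] F [-5.67 -0.32 -0.34]
box 211 228 144 45 wf 140.0 tab edge heater [-0.0847  0.0408] z 0.1295 theta 0.077
```

Call:
apply_moves --pt "0 0 0 0.005 0" --pt "0 0 0 0.01 0" --pt "0 -0.001 0 0.015 0" --pt "0 -0.001 0 0.02 0" --pt "0 -0.001 0 0.025 0" --pt "0 -0.001 0 0.03 0" --pt "0 -0.001 0 0.035 0" --pt "0 -0.001 0 0.04 0"

```text
clock: 10.57
ee_pos: [0.4252, 0.2214, 0.0961]
tool_rot: [3.141, 0.001, 0.264]
wrist_force: [-5.4, -2.4, -2.0]
grip_width: 0.0001
grasp_force: 3.2
```

```bash
python3 -c "from h import *;lid2()"
```

```text
10.57 heater [-0.1055  0.0456  0.0961] rot [3.141e+00 1.000e-03 2.640e-01] F [-5.88 -0.89 -1.96]
box 211 231 145 43 wf 140.0 tab edge heater [-0.0857  0.0406] z 0.1197 theta 0.011
```

Call:
apply_moves --pt "0 0 0 0.005 0" --pt "0 0 0 0.01 0" --pt "0 0 0 0.015 0" --pt "0 0 0 0.02 0" --pt "0 0 0 0.025 0" --pt "0 0 0 0.03 0" --pt "0 0 0 0.035 0" --pt "0 0 0 0.04 0"

```text
clock: 11.28
ee_pos: [0.4251, 0.2218, 0.0867]
tool_rot: [3.141, 0.001, 0.264]
wrist_force: [-8.9, -2.3, 6.3]
grip_width: 0.0005
grasp_force: 4.7
```

```bash
python3 -c "from h import *;lid2()"
```

```text
11.28 heater [-0.1055  0.046   0.0867] rot [3.141e+00 1.000e-03 2.640e-01] F [-9.24  0.1   6.3 ]
box 209 238 152 44 wf 147.0 tab edge heater [-0.0856  0.0406] z 0.117 theta -0.006
```

The lid is shut: the tab's top edge is at about 0.117 and the finger is now bearing down on it. I'll back off, rise and go to the key.

Call:
apply_moves --pt "0 -0.02 0 0 0" --pt "0 -0.06 0 0 0" --pt "0 -0.12 0 0 0" --pt "0 -0.12 0 -0.15 0" --pt "0 -0.12 0 -0.3 0" --pt "0 -0.1 0.15 -0.3 0" --pt "0 0 0.3 -0.3 0" --pt "0 0.14 0.46 -0.3 0" --pt "0 0.28 0.46 -0.3 0" --pt "0 0.28 0.46 -0.3 0"

```text
clock: 12.17
ee_pos: [0.5305, 0.1258, 0.1618]
tool_rot: [3.141, -0.006, 0.257]
wrist_force: [0.2, 0.4, 0.8]
grip_width: 0.0001
grasp_force: 0.0
```

Run:
```python
from h import *
np.set_printoptions(precision=4,suppress=True)
hp()
for n in("wrist","scene"):
    im=np.ascontiguousarray(viewer.read_camera(n)); hsv=cv2.cvtColor(im,cv2.COLOR_RGB2HSV)
    k,l,s,c=cv2.connectedComponentsWithStats(cv2.inRange(hsv,(45,90,30),(80,255,255)))
    for i in range(1,k):
        if s[i][4]>15: q=onz(n,*c[i],.113); print(n,s[i],c[i],Rh.T@(q[:2]-O))
    if n=="scene": S=im[95:255,120:260,::-1]
    else: W=im[:,:,::-1]
o=np.zeros((400,798,3),np.uint8); o[:336,:448]=cv2.resize(W,(448,336)); o[:,448:]=cv2.resize(S,(350,400)); cv2.imwrite("pics/w6.png",o)
```

```text
12.17 heater [-0.0289 -0.0742  0.1618] rot [ 3.141 -0.006  0.257] F [0.26 0.38 0.79]
wrist [251 229  27  27 583] [264.5043 242.1029] [-0.0339 -0.0656]
scene [224 218   7   5  28] [226.9643 219.7857] [-0.0433 -0.0612]
```

View pics/w6.png

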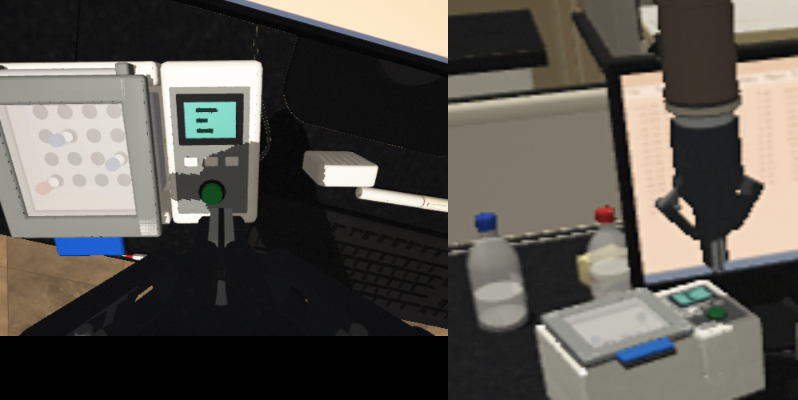

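The lid is flat shut and the heater hasn't moved (the key is at the same scene pixel, (227,220)). The fingers are now above the key, so I press it.

Call:
apply_moves --pt "0 0 -0.01 0 0" --pt "0 0 -0.01 0.06 0" --pt "0 0 -0.01 0.12 0" --pt "0 0 -0.01 0.16 0" --pt "0 0 -0.01 0.18 0" --pt "0 0 -0.01 0.195 0" --pt "0 0 -0.01 0.205 0" --pt "0 0 -0.01 0.21 0" --pt "0 0 -0.01 0.21 0" --pt "0 0 -0.01 0.21 0"

```text
clock: 13.1
ee_pos: [0.5229, 0.1317, 0.1096]
tool_rot: [-3.142, -0.001, 0.264]
wrist_force: [-2.0, 0.8, 2.8]
grip_width: -0.0001
grasp_force: 1.4
```

```bash
python3 -c "from h import *;hp()"
```

```text
13.1 heater [-0.0347 -0.0666  0.1096] rot [-3.142e+00 -1.000e-03  2.640e-01] F [-1.74  1.25  2.79]
```

Call:
apply_moves --pt "0 0 0 0.004 0" --pt "0 0 0 0.008 0" --pt "0 0 0 0.012 0" --pt "0 0 0 0.012 0" --pt "0 0 0 0.012 0"

```text
clock: 13.52
ee_pos: [0.5232, 0.1317, 0.1077]
tool_rot: [3.141, -0.001, 0.264]
wrist_force: [-6.4, -0.8, 18.5]
grip_width: 0.0001
grasp_force: 9.2
```

```bash
python3 -c "from h import *;hp()"
```

```text
13.52 heater [-0.0345 -0.0666  0.1077] rot [ 3.141e+00 -1.000e-03  2.640e-01] F [-6.4   0.9  18.47]
```

The key is bottomed (18 N at z 0.1077). Release it and move clear.

Call:
apply_moves --pt "0 0 0 -0.02 0" --pt "0 0 0 -0.1 0" --pt "0 0 0 -0.25 0" --pt "0 0 0 -0.4 0" --pt "0 -0.1 0 -0.5 0" --pt "0 -0.2 0 -0.5 0" --pt "0 -0.3 0 -0.5 0" --pt "0 -0.3 0 -0.5 0" --pt "0 -0.3 0 -0.5 0"

```text
clock: 14.27
ee_pos: [0.4504, 0.1109, 0.2315]
tool_rot: [3.14, -0.001, 0.263]
wrist_force: [-0.2, 0.5, 0.1]
grip_width: 0.0002
grasp_force: 0.0
```

Run:
```python
from h import *
np.set_printoptions(precision=4,suppress=True)
hp(); lid2()
for n in("wrist","scene"):
    im=np.ascontiguousarray(viewer.read_camera(n)); hsv=cv2.cvtColor(im,cv2.COLOR_RGB2HSV)
    k,l,s,c=cv2.connectedComponentsWithStats(cv2.inRange(hsv,(45,90,30),(80,255,255)))
    for i in range(1,k):
        if s[i][4]>15: print(n,s[i],c[i],Rh.T@(onz(n,*c[i],.113)[:2]-O))
```

```text
14.27 heater [-0.1102 -0.0676  0.2315] rot [ 3.14  -0.001  0.263] F [-0.11  0.55  0.12]
14.27 heater [-0.1102 -0.0676  0.2315] rot [ 3.14  -0.001  0.263] F [-0.11  0.55  0.12]
box 106 160 76 25 wf 74.0 tab edge heater [-0.0797  0.0379] z 0.1251 theta 0.047
wrist [263 104  23  23 419] [274.2196 114.8759] [-0.033  -0.0675]
scene [224 218   7   5  26] [226.9615 219.8462] [-0.0437 -0.061 ]
```

```bash
python3 -c "from rig import arm;print(arm.close_job())"
```

```text
the job is handed in; nothing more can be done
None
```

The job is handed in at about 14 s: the lid was tipped forward, caught on one finger at about 0.9 rad and lowered fully shut without pinching. Near the end it was held by friction against the tab's front edge, because the tool could only point down. The start key was then pressed to the bottom and released, and the heater did not measurably move.

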